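# Free the jammed bolt carrier and put it back in its row

## Task

The green bolt carrier is wedged corner to corner in the red return tray, its corners caught under the folded rims: swing it round inside the tray until it lies flat alongside the long walls, then lift it out. Make room in the rack by moving the carriers in its row apart, and set the green one down gently between the yellow and the blue carriers, in line with them and no more than a finger's breadth from either, all of them sitting flat on the rack and let go. Do not knock over the two big bolts or the oil bottle standing on the bench.

Things in the scene. Friction and masses are not known exactly. Their poses are not given: they have to be found in the camera images.
- green_carrier: Green bolt carrier, 0.3-0.6 kg, loose: plate 160 (own x) x 50 (y) x 16; on its middle a grip slab 50 (x) x 14 (y), from 16 to 80 above the underside; steel bolts 25 across, 60 high, 45 either side of the middle along x. Origin: centre of underside, z up. At first on the tray floor, x axis 37-42 degrees anticlockwise (from above) of the tray's x, two plate corners under the rims.
- return_tray: Red tray, fixed. Inside 182 (own x) x 150 (y), floor 4 above its underside, walls 4 thick, end walls 28 high. Long walls (along x) have rims folded 23 inward, 28 to 32 above the underside; between them the opening is 104 wide. A carrier comes straight up if about centred with its x within 15 degrees of the tray's. Origin: centre of underside, z up.
- rack: Dark flat rack, fixed, inside 180 (own x) x 310 (y), floor 6 above its underside, black rail all round to 16 above the underside. Carriers stand side by side along y, their x along the rack's x. Origin: centre of underside, z up.
- yellow_carrier: Yellow carrier in the rack, same shape and origin as the green one, on the +y or the -y side of the gap. The gap between yellow and blue is 12 to 24 wide at first; green needs 50. Held by its grip it slides along the rack's y (a few N), shoving the white carrier beyond it along.
- blue_carrier: Blue carrier, same shape and origin as the green one, in the rack on the other side of that gap.
- white_carrier_a: White carrier, same shape and origin, at the +y end of the row, 3 to 15 from its coloured neighbour, about 35 clear to the rail.
- white_carrier_b: White carrier, same shape and origin, at the -y end of the row, 3 to 15 from its coloured neighbour, about 35 clear to the rail.
- bolt_a: Big bolt standing on its head, 38 across, 80 tall, loose bystander. Origin: centre of the underside.
- bolt_b: Second big bolt, the same as the first.
- oil_bottle: Bottle with red cap, 56 across, 130 tall, standing loose, bystander. Origin: centre of the underside.

How it is judged:
On the way, in this order (a step that is already met when the one before it is completed fails the run):
1. the green carrier has been swung to lie along the tray's long walls (within 20 degrees), still down inside the tray (angle between the x axis of green_carrier and the x axis of return_tray, either way round below 0.35 rad and z of green_carrier in the frame of return_tray below 0.02 m and horizontal distance between green_carrier and return_tray below 0.05 m), for 0.1 s.
2. the green carrier has been lifted clear of the tray (z of green_carrier in the frame of return_tray above 0.045 m), for 0.1 s.
At the end, for the whole second after the job is handed in: Green sits between yellow and blue, centre within 76 mm of each (gaps up to 25 mm) and within 20 mm of the rack centre along its x; all five carriers flat on the rack (6 mm, 4.5 degrees), in line with it within 10 degrees; green, yellow and blue at rest (z of each of green_carrier, yellow_carrier, blue_carrier, white_carrier_a, white_carrier_b in the frame of rack below 0.012 m and angle between each of green_carrier, yellow_carrier, blue_carrier, white_carrier_a, white_carrier_b's own z axis and vertical below 0.08 rad and angle between the x axis of each of green_carrier, yellow_carrier, blue_carrier, white_carrier_a, white_carrier_b and the x axis of rack, either way round below 0.17 rad and horizontal distance between green_carrier and yellow_carrier below 0.076 m and horizontal distance between green_carrier and blue_carrier below 0.076 m and horizontal distance between yellow_carrier and blue_carrier above 0.095 m and x of green_carrier in the frame of rack between -0.02 and 0.02 m and linear speed of each of green_carrier, yellow_carrier, blue_carrier below 0.02 m/s and angular speed of green_carrier below 0.1 rad/s); the robot touches nothing.
It fails at once if a standing bolt or the oil bottle is knocked over (angle between any of bolt_a, bolt_b, oil_bottle's own z axis and vertical above 0.5 rad).
It fails at once if the green carrier is dropped onto the rack or the row instead of being set down (horizontal distance between green_carrier and rack below 0.15 m and height (world z) of green_carrier below 0.09 m and linear speed of green_carrier above 0.7 m/s).
It fails at once if a carrier of the row is tipped over (angle between any of yellow_carrier, blue_carrier, white_carrier_a, white_carrier_b's own z axis and vertical above 0.6 rad).
It also fails if it takes over 61 s, if anything falls off the work surface, if the arm or the gripper's body presses on something with over 40 N, if the wrist force passes 120 N, or if a joint passes its speed limit or range.

## Robot

A 6-joint arm with a two-finger parallel gripper is mounted at the origin on the work surface. World frame = base frame: x ahead of the robot, y to its left, z up, the work surface at z = 0. Lengths are in m, angles in rad, forces in N, time in s.
With the tool pointing down it reaches from about 0.35 to 0.975 m from the base axis. Payload 4.9 kg.
Tool frame: the origin (TCP) lies at the very end of the fingers, on their centre line; the grasp point (between the pads) lies 19 mm behind it; z points along the fingers, y is the line along which they close (so a half turn about z gives the same grasp; the last joint's range is limited). The gripper opens to 85 mm and grips with 20 to 120 N. Pads are 22 mm wide; open, the fingers measure 114 mm over their backs; the gripper's body (76 mm by 85 mm) begins 54 mm behind the grasp point. The pads swing forward as they close: fully open they stand 13 mm farther back than shut.
Start: joints at [-1.298, 0.053, 1.613, -0, 1.476, -0.119], TCP at [0.239, -0.578, 0.231] pointing down, gripper open.
Joint ranges: [-3.01, 3.01], [-1.01, 2.22], [0.06, 2.58], [-1.02, 4.17], [0.09, 2.62], [-3.14, 3.14]. Speed limits (rad/s): [2.57, 2.57, 3.14, 3.14, 3.14, 3.14].

## Interface

Orientations are given as a unit quaternion [w, x, y, z].
In Python, from plant import state, optics, ticket, nets gives the robot as it stands. The module is installed in compiled form; this text tells all that it offers.
- The arm moves only by the shell command python3 -m inch 'ROWS' [OPENING]. ROWS is JSON, a list of rows, each an object of numbers: "dx", "dy", "dz": the shift along the tool's x, y, z as a fraction of full scale; "rx", "ry", "rz": the turn, a rotation vector about the tool's x, y, z as a fraction of full scale. In form: [{"dx": .., "dy": .., "dz": .., "rx": .., "ry": .., "rz": ..}, ...]. A call has 1 to 5 rows; each row is the pose to reach, as a shift and turn from the pose commanded when the call began, along the tool's axes at that moment; what a row does not reach only later rows make up. Full scale, the value 1, is 0.8 m for a shift and 1.5 rad for a turn. A row lasts 1/10 s, in which the tool goes at most 50 mm and 8.59 degrees, less where a joint would pass 70% of its speed; a pose out of reach is approached as far as the arm can. A call with a number of a shift or a turn outside -1 to 1 is refused whole. A call with a gripper value outside its range is refused whole. OPENING is the opening, from -1 (shut) to 1 (fully open), set as the call begins (- or left out, the last holds). The fingers move at their own pace and stop on an object; the grip force is fixed at half the most. Time passes only in rows, so rows that repeat a pose let the fingers close. It gives the time, the measured TCP pose, the force, the opening and the grip force at its end, in the units of the state.
- state(): the state, without advancing time (a new reading comes with each control period).
- optics.grab_frame(name): name is "side" or "top" or "wrist"; returns the picture (480x640x3 uint8, red, green, blue); there is no depth.
- optics.camera_info(name): a dict with "fx", "fy", "cx", "cy" (pixels), "k1" (the pictures are not rectified: a ray, as slopes to the right and down, at radius r is drawn at 1 + k1 r^2 times it, then the intrinsics apply), "R" (3x3) and "t" (3): a world point X has camera coordinates R X + t. Camera axes: x right, y down, z forward; pixel columns grow to the right and rows downward; lengths in m; the calibration is good to about 2 mm. A picture is of the moment at which its call begins: read the wrist's pose just before it. camera_info takes no time and is no camera call; for the wrist camera it gives the pose at the moment of the call.
- ticket.job_done(): hands the job in; it is judged then, once.
Trained networks look in the newest picture that a camera, given by its name, has taken for a name from the list of things; names that differ only in an ending like _2 or _b are one class to them, and where a whole thing is asked for, a point or a joint stands for the part that bears it (a point fixed in the world has none). Each returns a list of dicts, best first, with "confidence" (0 to 1); they miss things now and then, are a little off and sometimes report something else, mostly with a low value. They report only what shows in the picture. A call takes as long as a camera call.
- nets.boxes_of(camera, name): "bbox" ([centre column, centre row, width, height] in pixels, round what is visible of it).
- nets.outline_of(camera, name): "pixels" (480x640 bool, what is visible of it) and "bbox" ([centre column, centre row, width, height] in pixels, round what is visible of it).
The state is a dict: "time": time; "joint_pos": joint angles; "joint_vel": joint speeds; "joint_efforts": joint torques, N m; "tool_pos": TCP position; "tool_rot": TCP orientation; "contact_force": force on the tool from outside, world axes, zero at the start; "ft_torque": the same for the moment, N m; "gripper_width": opening from 0.0 (shut) to 1.0 (fully open); "grasp_force": force on a finger pad.
Only numpy, scipy, OpenCV 4.12 (cv2) and the standard library are available. Lean on these libraries where they do the work, as an engineer would, in place of code of your own. Each camera call takes 0.05 s, during which the arm holds its last target. There are 200 camera calls.

## Working session

There is one attempt and no reset: what is moved stays moved. The work goes in short steps, Python scripts to look and compute and a shell command to move; the robot and the scene stay as the last step left them, time stands still between calls to the robot, and variables do not carry over. Pictures are saved under pics/ and viewed, at most 10 in all, crops included, and the job is handed in when it is done.

```bash
mkdir -p pics; cat > h.py <<'E'
import numpy as np, cv2
from plant import state, optics, ticket, nets
def ray(cam,uv,z,ci=None):
    c=ci or optics.camera_info(cam)
    R=np.array(c["R"]);t=np.array(c["t"])
    K=np.array([[c["fx"],0,c["cx"]],[0,c["fy"],c["cy"]],[0,0,1]])
    p=cv2.undistortPoints(np.array(uv,float).reshape(-1,1,2),K,np.array([c["k1"],0,0,0.]))[:,0]
    d=np.c_[p,np.ones(len(p))]@R; o=-R.T@t
    return o+d*((z-o[2])/d[:,2])[:,None]
def save(im,n): cv2.imwrite("pics/"+n,im[:,:,::-1])
E
python3 - <<'E'
from h import *
print(state())
for c in("top","side"):
    save(optics.grab_frame(c),c+"0.png"); i=optics.camera_info(c); print(c,{k:np.round(v,3).tolist() for k,v in i.items()}, -np.array(i["R"]).T@i["t"])
for n in("green_carrier","return_tray","rack","yellow_carrier","blue_carrier","white_carrier_a","bolt_a","oil_bottle"):
    for d in nets.boxes_of("top",n)[:4]: print(n,round(d["confidence"],2),np.round(d["bbox"],1), ray("top",[d["bbox"][:2]],0.02).round(3)[0])
E
```

```text
{'time': 0.0, 'joint_pos': array([-1.29800314e+00,  5.33428267e-02,  1.61427019e+00, -7.06699672e-06,
        1.47601191e+00, -1.19001126e-01]), 'joint_vel': array([ 0.00142233,  0.00268746, -0.00020273,  0.00121602,  0.0005251 ,
        0.00062055]), 'joint_efforts': array([-5.83497786e-04, -3.93681085e+01, -3.70178425e+01, -1.57609684e-04,
        6.97144977e-03, -4.54505425e-05]), 'tool_pos': array([ 0.23848531, -0.57704407,  0.23008594]), 'tool_rot': array([-1.01286448e-03,  9.80872864e-01,  1.94646839e-01, -8.15668531e-05]), 'contact_force': array([-0.10888312, -0.29990415, -0.267759  ]), 'ft_torque': array([-0.06429487, -0.00802322, -0.03386587]), 'grasp_force': 0.0, 'gripper_width': 1.0042724692285678}
top {'fx': 469.467, 'fy': 469.467, 'cx': 318.216, 'cy': 234.242, 'k1': -0.042, 'R': [[-0.026, -1.0, -0.003], [-0.994, 0.026, -0.11], [0.11, 0.0, -0.994]], 't': [0.009, 0.642, 0.958]} [ 0.5335219  -0.00727283  1.02276047]
side {'fx': 472.548, 'fy': 472.548, 'cx': 315.424, 'cy': 237.476, 'k1': -0.064, 'R': [[-0.981, -0.192, -0.0], [-0.112, 0.572, -0.813], [0.156, -0.797, -0.583]],
[... 202 characters left out ...]
.29 [369.8 169.8  27.6  33.3] [ 0.783 -0.123  0.02 ]
rack 0.67 [398.1 263.4 153.4  94.5] [ 0.577 -0.176  0.02 ]
yellow_carrier 0.63 [380.3 263.1  26.4  75.1] [ 0.579 -0.138  0.02 ]
yellow_carrier 0.31 [442.1 259.8  27.8  74.8] [ 0.582 -0.271  0.02 ]
blue_carrier 0.66 [414.1 261.1  31.1  74.3] [ 0.581 -0.211  0.02 ]
blue_carrier 0.36 [220.9 271.6  79.6  89.1] [0.569 0.203 0.02 ]
white_carrier_a 0.97 [440.8 260.4  36.2  75. ] [ 0.581 -0.268  0.02 ]
white_carrier_a 0.76 [356.  260.8  26.2  78.2] [ 0.585 -0.086  0.02 ]
bolt_a 0.82 [315.4 173.1  21.7  23.9] [ 0.778 -0.004  0.02 ]
bolt_a 0.54 [273.  180.8  15.4  26.7] [0.764 0.088 0.02 ]
bolt_a 0.31 [381.2 263.2  27.   75.2] [ 0.578 -0.14   0.02 ]
```

View pics/top0.png

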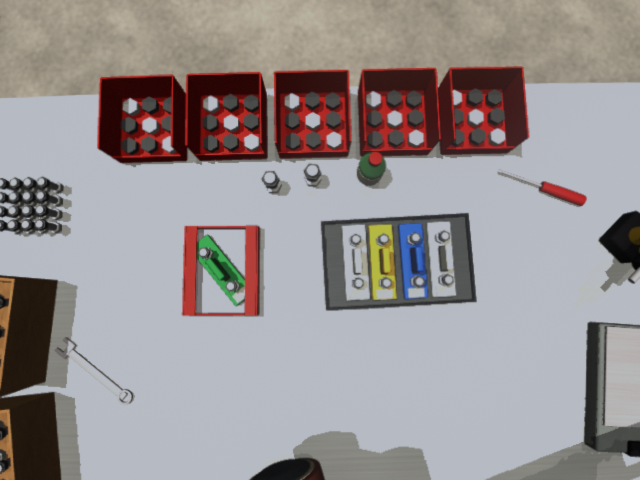

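View pics/side0.png

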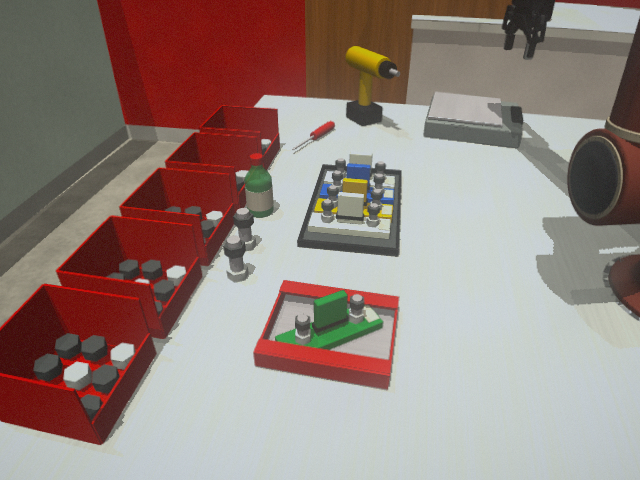

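```bash
cat >> h.py <<'E'
from scipy.spatial.transform import Rotation as Ro
def Rt():
    q=state()["tool_rot"]; return Ro.from_quat([q[1],q[2],q[3],q[0]])
def go(p,yaw_deg):
    "print row for TCP at p pointing down, tool x at yaw"
    s=state();R=Rt();T=Ro.from_euler("z",yaw_deg,degrees=True)*Ro.from_euler("x",180,degrees=True)
    sh=R.inv().apply(np.array(p)-s["tool_pos"])/0.8; rv=(R.inv()*T).as_rotvec()/1.5
    print("shift",sh.round(4),"turn",rv.round(4),"t",round(s["time"],2))
E
python3 - <<'E'
from h import *
i=optics.camera_info("wrist"); R=np.array(i["R"]); c=-R.T@i["t"]; print(i["fx"],i["k1"],Rt().inv().apply(c-state()["tool_pos"]), Rt().inv().apply(R[2]),Rt().inv().apply(R[0]))
go([0.50,-0.17,0.30],0)
im=optics.grab_frame("top");hsv=cv2.cvtColor(im,cv2.COLOR_RGB2HSV)
def rect(m,z):
    m=m.astype(np.uint8); n,l,s,_=cv2.connectedComponentsWithStats(m); k=1+np.argmax(s[1:,4])
    pts=np.argwhere(l==k)[:,::-1]; w=ray("top",cv2.convexHull(pts.astype(np.int32))[:,0],z)
    r=cv2.minAreaRect((w[:,:2]*1000).astype(np.float32)); print(np.round(r[0],1),np.round(r[1],1),round(r[2],1))
red=((hsv[...,0]<8)|(hsv[...,0]>172))&(hsv[...,1]>150); red[:190]=0;red[330:]=0;red[:,300:]=0
dark=(hsv[...,2]<90); dark[:200]=0;dark[330:]=0;dark[:,:300]=0;dark[:,490:]=0
rect(red,0.03);rect(dark,0.016)
E
```

```text
341.84758157826303 0.019454886403677773 [ 0.06830292  0.00039814 -0.14230781] [-2.65895774e-01  4.33844116e-04  9.64001685e-01] [ 3.25021124e-04  9.99999882e-01 -3.60395969e-04]
shift [ 0.4965 -0.3462 -0.0859] turn [-1.000e-04  0.000e+00  2.612e-01] t 0.5
[573.1 201.5] [156.7 185.9] 88.7
[ 582.5 -176.6] [190.8 320.7] 1.8
```

```bash
python3 -m inch '[{"dx":0.51,"dy":-0.34,"dz":-0.06,"rz":0.24},{"dx":0.51,"dy":-0.34,"dz":-0.06,"rz":0.24},{"dx":0.51,"dy":-0.34,"dz":-0.06,"rz":0.24},{"dx":0.51,"dy":-0.34,"dz":-0.06,"rz":0.24},{"dx":0.51,"dy":-0.34,"dz":-0.06,"rz":0.24}]' 1
python3 - <<'E'
from h import *
go([0.54,-0.177,0.28],1.8)
E
```

```text
shift [ 0.5393 -0.319  -0.0609] turn [ 0.     -0.      0.2402] t 0.55validation failed for argument at $[0]...
```

```bash
python3 -m inch '[{"dx":0.54,"dy":-0.32,"dz":-0.06,"rx":0,"ry":0,"rz":0.24},{"dx":0.54,"dy":-0.32,"dz":-0.06,"rx":0,"ry":0,"rz":0.24},{"dx":0.54,"dy":-0.32,"dz":-0.06,"rx":0,"ry":0,"rz":0.24},{"dx":0.54,"dy":-0.32,"dz":-0.06,"rx":0,"ry":0,"rz":0.24},{"dx":0.54,"dy":-0.32,"dz":-0.06,"rx":0,"ry":0,"rz":0.24}]' 1
python3 - <<'E'
from h import *
go([0.54,-0.177,0.28],1.8)
E
```

```text
time: 1.05
tool_pos: [0.3886, -0.3774, 0.2555]
tool_rot: [0.0, 1.0, 0.016, 0.0]
contact_force: [0.5, -0.2, -0.2]
gripper_width: 1.004
grasp_force: 0.0
shift [ 0.197  -0.2445 -0.0307] turn [ 0.0004 -0.0004 -0.0001] t 1.05
```

```bash
python3 -m inch '[{"dx":0.19,"dy":-0.24,"dz":-0.03,"rx":0,"ry":0,"rz":0},{"dx":0.19,"dy":-0.24,"dz":-0.03,"rx":0,"ry":0,"rz":0},{"dx":0.19,"dy":-0.24,"dz":-0.03,"rx":0,"ry":0,"rz":0},{"dx":0.19,"dy":-0.24,"dz":-0.03,"rx":0,"ry":0,"rz":0},{"dx":0.19,"dy":-0.24,"dz":-0.03,"rx":0,"ry":0,"rz":0}]'
python3 - <<'E'
from h import *
im=optics.grab_frame("wrist"); save(im,"w1.png"); np.save("w1.npy",im)
i=optics.camera_info("wrist"); np.save("w1c.npy",i,allow_pickle=True); print(state()["tool_pos"],Rt().as_euler("xyz",degrees=True))
E
```

```text
time: 1.55
tool_pos: [0.5347, -0.1803, 0.2797]
tool_rot: [0.0, 1.0, 0.016, 0.0]
contact_force: [0.5, -0.4, 0.1]
gripper_width: 1.001
grasp_force: 0.0
[ 0.53785047 -0.17527031  0.28047986] [-179.80137425   -0.27629775    2.17082165]
```

View pics/w1.png

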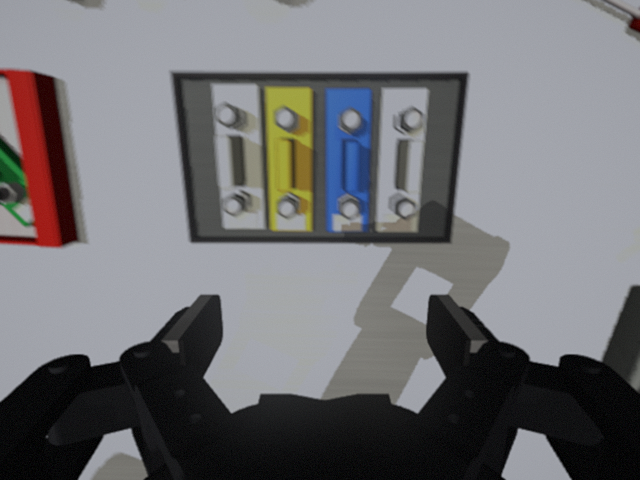

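```bash
python3 - <<'E'
from h import *
im=np.load("w1.npy"); i=np.load("w1c.npy",allow_pickle=True).item()
hsv=cv2.cvtColor(im,cv2.COLOR_RGB2HSV)
def cls(r,c):
    h,s,v=hsv[r,c].astype(int)
    if s>110 and 18<h<35: return "Y"
    if s>110 and 95<h<130: return "B"
    if v>140: return "W"
    if v<50: return "k"
    return "."
for r in (93,97,222,226):
    s="".join(cls(r,c) for c in range(165,480)); 
    out=[];st=0
    for k in range(1,len(s)+1):
        if k==len(s) or s[k]!=s[st]:
            if k-st>4:
                w=ray(0,[[165+st-.5,r],[165+k-.5,r]],0.022 if s[st] in "YBW" else .016,i); out.append((s[st],st+165,k+164,w[:,:2].round(4).tolist()))
            st=k
    print(r,*out,sep="\n")
c=ray(0,[[173,72],[467,72],[452,242],[190,242]],.016,i)[:,:2]; print(c.round(4),c.mean(0))
E
```

```text
93
('W', 165, 172, [[0.6562, 0.0028], [0.6566, -0.0058]])
('k', 176, 181, [[0.6575, -0.0065], [0.6578, -0.0131]])
('.', 182, 212, [[0.6578, -0.0131], [0.6593, -0.047]])
('W', 213, 257, [[0.6585, -0.0489], [0.6605, -0.0975]])
('.', 258, 265, [[0.6613, -0.0964], [0.6617, -0.1052]])
('Y', 266, 312, [[0.6609, -0.1062], [0.6629, -0.1571]])
('.', 313, 324, [[0.6637, -0.1569], [0.6642, -0.1701]])
('B', 325, 371, [[0.6634, -0.1701], [0.6652, -0.221]])
('.', 372, 382, [[0.6661, -0.2217], [0.6666, -0.2338]])
('W', 383, 426, [[0.6657, -0.2329], [0.6673, -0.2804]])
('.', 427, 458, [[0.6682, -0.282], [0.6693, -0.3169]])
('k', 459, 463, [[0.6693, -0.3169], [0.6695, -0.3223]])
('W', 468, 479, [[0.6687, -0.3244], [0.6691, -0.3373]])
97
('W', 165, 172, [[0.6522, 0.0032], [0.6526, -0.0054]])
('k', 177, 181, [[0.6535, -0.0073], [0.6537, -0.0128]])
('.', 182, 213, [[0.6537, -0.0128], [0.6552, -0.0479]])
('W', 214, 257, [[0.6545, -0.0497], [0.6565, -0.0975]])
('.', 258, 264, [[0.6573, -0.0963], [0.6576, -0.104]])
('Y', 265, 312, [[0.6568, -0.1051], [0.6589, -0.1572]])
('.', 313, 324, [[0.6597, -0.157], [
[... 1868 characters left out ...]
 [[0.514, -0.1612], [0.5146, -0.1771]])
('B', 326, 331, [[0.5159, -0.177], [0.5162, -0.1842]])
('W', 332, 341, [[0.5162, -0.1842], [0.5167, -0.1962]])
('.', 342, 362, [[0.5154, -0.1965], [0.5164, -0.2221]])
('B', 363, 367, [[0.5177, -0.2214], [0.5179, -0.2274]])
('.', 368, 378, [[0.5166, -0.2282], [0.5171, -0.2416]])
('.', 382, 411, [[0.5173, -0.2452], [0.5187, -0.2816]])
('.', 415, 442, [[0.5188, -0.2852], [0.5201, -0.3191]])
('k', 443, 450, [[0.5201, -0.3191], [0.5205, -0.3287]])
('.', 451, 474, [[0.5205, -0.3287], [0.5216, -0.3576]])
('W', 475, 479, [[0.5228, -0.3549], [0.523, -0.3608]])
[[ 0.6784 -0.0056]
 [ 0.6904 -0.3229]
 [ 0.5005 -0.3333]
 [ 0.4879 -0.011 ]] [ 0.58928505 -0.16818514]
```

```bash
cat >> h.py <<'E'
def row(r1=97,r2=222):
    i=optics.camera_info("wrist"); im=optics.grab_frame("wrist"); hsv=cv2.cvtColor(im,cv2.COLOR_RGB2HSV).astype(int)
    H,S,V=hsv[...,0],hsv[...,1],hsv[...,2]
    col={"Y":(S>110)&(H>18)&(H<35),"B":(S>110)&(H>95)&(H<130),"G":(S>110)&(H>45)&(H<80)}
    for n,m in col.items():
        m=m.copy();m[:,:150]=0;m[:,490:]=0
        out=[]
        for r in (r1,r2):
            c=np.flatnonzero(m[r])
            if len(c)>8: out.append(ray(0,[[c[0]-.5,r],[c[-1]+.5,r]],.022,i)[:,:2].round(4).tolist())
        print(n,out)
    return im,i
E
python3 - <<'E'
from h import *
im,i=row(); save(im,"w2.png")
dark=(im.max(2)<120).astype(np.uint8); dark[245:]=0
pts=np.argwhere(cv2.morphologyEx(dark,cv2.MORPH_OPEN,np.ones((3,3)))[60:245,165:480])[:,::-1]+[165,60]
h=cv2.convexHull(pts.astype(np.int32)); print(cv2.approxPolyDP(h,6,True)[:,0].tolist())
w=ray(0,h[:,0],.016,i)[:,:2]; print(cv2.minAreaRect((w*1000).astype(np.float32)))
go([.581,-.141,.15],2)
E
```

```text
Y [[[0.6572, -0.1148], [0.6592, -0.1648]], [[0.5186, -0.1182], [0.5205, -0.1684]]]
B [[[0.6597, -0.1801], [0.6615, -0.2289]], [[0.5212, -0.1852], [0.5231, -0.2354]]]
G []
[[475, 80], [457, 244], [197, 244], [181, 78]]
((585.4727783203125, -176.28515625), (187.6712188720703, 321.5404968261719), 2.1645379066467285)
shift [ 0.0574 -0.0442  0.1628] turn [-0.0005 -0.0016  0.0023] t 1.65
```

```bash
python3 -m inch '[{"dx":0.058,"dy":-0.043,"dz":0,"rx":0,"ry":0,"rz":0},{"dx":0.058,"dy":-0.043,"dz":0.1,"rx":0,"ry":0,"rz":0},{"dx":0.058,"dy":-0.043,"dz":0.163,"rx":0,"ry":0,"rz":0},{"dx":0.058,"dy":-0.043,"dz":0.163,"rx":0,"ry":0,"rz":0},{"dx":0.058,"dy":-0.043,"dz":0.163,"rx":0,"ry":0,"rz":0}]' 0
python3 - <<'E'
from h import *
save(optics.grab_frame("wrist"),"w3.png"); go([.582,-.1417,.036],2); print(state()["gripper_width"])
E
```

```text
time: 2.15
tool_pos: [0.5749, -0.1453, 0.142]
tool_rot: [-0.002, 1.0, 0.016, -0.006]
contact_force: [-0.8, -0.3, -0.7]
gripper_width: 0.502
grasp_force: 0.0
shift [ 0.0072 -0.0051  0.1375] turn [-0.0014  0.0036 -0.0023] t 2.2
0.4993410826507331
```

View pics/w3.png

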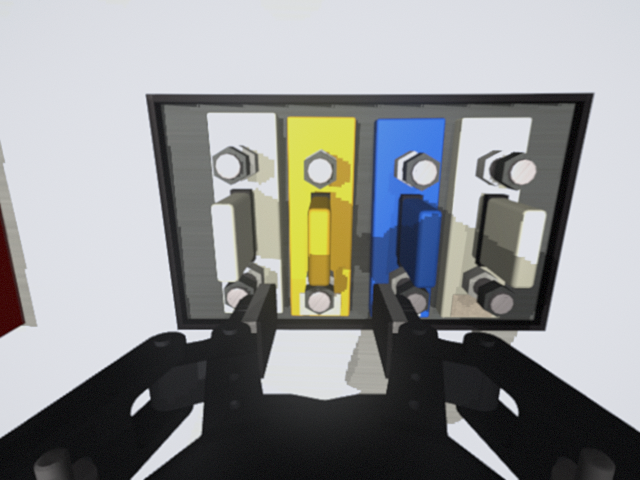

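```bash
python3 -m inch '[{"dx":0,"dy":0,"dz":0.06,"rx":0,"ry":0,"rz":0},{"dx":0,"dy":0,"dz":0.1,"rx":0,"ry":0,"rz":0},{"dx":0,"dy":0,"dz":0.14,"rx":0,"ry":0,"rz":0},{"dx":0,"dy":0,"dz":0.14,"rx":0,"ry":0,"rz":0},{"dx":0,"dy":0,"dz":0.14,"rx":0,"ry":0,"rz":0}]' 0
python3 -m inch '[{"dx":0,"dy":0,"dz":0,"rx":0,"ry":0,"rz":0},{"dx":0,"dy":0,"dz":0,"rx":0,"ry":0,"rz":0},{"dx":0,"dy":0,"dz":0,"rx":0,"ry":0,"rz":0},{"dx":0,"dy":0,"dz":0,"rx":0,"ry":0,"rz":0},{"dx":0,"dy":0,"dz":0,"rx":0,"ry":0,"rz":0}]' -1
```

```text
time: 2.7
tool_pos: [0.5804, -0.1474, 0.0393]
tool_rot: [0.001, 1.0, 0.016, 0.001]
contact_force: [0.7, -0.1, 0.2]
gripper_width: 0.5
grasp_force: 0.0
time: 3.2
tool_pos: [0.581, -0.147, 0.04]
tool_rot: [0.001, 1.0, 0.016, 0.002]
contact_force: [-0.5, 1.2, 6.3]
gripper_width: 0.155
grasp_force: 60.3
```

```bash
python3 -m inch '[{"dx":0,"dy":-0.01,"dz":0,"rx":0,"ry":0,"rz":0},{"dx":0,"dy":-0.02,"dz":0,"rx":0,"ry":0,"rz":0},{"dx":0,"dy":-0.03,"dz":0,"rx":0,"ry":0,"rz":0},{"dx":0,"dy":-0.038,"dz":0,"rx":0,"ry":0,"rz":0},{"dx":0,"dy":-0.038,"dz":0,"rx":0,"ry":0,"rz":0}]'
python3 -m inch '[{"dx":0,"dy":0,"dz":0,"rx":0,"ry":0,"rz":0},{"dx":0,"dy":0,"dz":0,"rx":0,"ry":0,"rz":0}]'
```

```text
time: 3.7
tool_pos: [0.5804, -0.1174, 0.0401]
tool_rot: [0.002, 1.0, 0.016, 0.003]
contact_force: [0.5, -4.1, 6.3]
gripper_width: 0.151
grasp_force: 60.4
time: 3.9
tool_pos: [0.5804, -0.1175, 0.04]
tool_rot: [0.002, 1.0, 0.016, 0.003]
contact_force: [0.8, -4.5, 7.0]
gripper_width: 0.155
grasp_force: 60.4
```

```bash
python3 -m inch '[{"dx":0,"dy":0,"dz":0,"rx":0,"ry":0,"rz":0},{"dx":0,"dy":0,"dz":0,"rx":0,"ry":0,"rz":0},{"dx":0,"dy":0,"dz":0,"rx":0,"ry":0,"rz":0},{"dx":0,"dy":0,"dz":-0.02,"rx":0,"ry":0,"rz":0},{"dx":0,"dy":0,"dz":-0.08,"rx":0,"ry":0,"rz":0}]' 0
python3 -m inch '[{"dx":0,"dy":0,"dz":-0.09,"rx":0,"ry":0,"rz":0},{"dx":0,"dy":0.06,"dz":-0.09,"rx":0,"ry":0,"rz":0},{"dx":0.002,"dy":0.113,"dz":-0.09,"rx":0,"ry":0,"rz":0},{"dx":0.002,"dy":0.113,"dz":-0.09,"rx":0,"ry":0,"rz":0},{"dx":0.002,"dy":0.113,"dz":-0.09,"rx":0,"ry":0,"rz":0}]' 0
python3 - <<'E'
from h import *
s=state();print(s["contact_force"],s["tool_pos"])
im,i=row(135,290); save(im,"w4.png"); go([.584,-.2077,.036],2)
E
```

```text
time: 4.4
tool_pos: [0.5732, -0.1142, 0.0956]
tool_rot: [-0.002, 1.0, 0.016, -0.006]
contact_force: [0.7, 0.3, 0.5]
gripper_width: 0.5
grasp_force: 0.0
time: 4.9
tool_pos: [0.582, -0.2066, 0.1729]
tool_rot: [-0.001, 1.0, 0.015, -0.0]
contact_force: [0.0, 0.2, -0.4]
gripper_width: 0.496
grasp_force: 0.0
[ 0.04674245  0.24100662 -0.41521517] [ 0.58197101 -0.20662134  0.17285901]
Y [[[0.6558, -0.0912], [0.6575, -0.1416]], [[0.5204, -0.1366], [0.5207, -0.1449]]]
B [[[0.6587, -0.18], [0.6602, -0.229]], [[0.5219, -0.1847], [0.5234, -0.2346]]]
G []
shift [0.0028 0.0028 0.1703] turn [-0.0009  0.0007 -0.0023] t 4.95
```

View pics/w4.png

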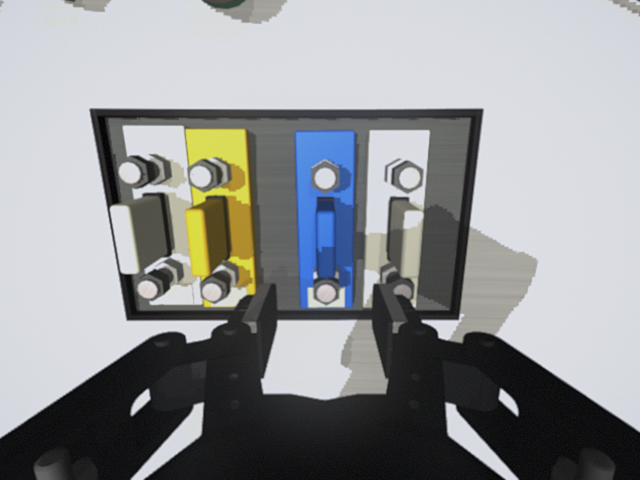

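```bash
python3 -m inch '[{"dx":0,"dy":0,"dz":0.06,"rx":0,"ry":0,"rz":0},{"dx":0,"dy":0,"dz":0.11,"rx":0,"ry":0,"rz":0},{"dx":0,"dy":0,"dz":0.15,"rx":0,"ry":0,"rz":0},{"dx":0,"dy":0,"dz":0.168,"rx":0,"ry":0,"rz":0},{"dx":0,"dy":0,"dz":0.168,"rx":0,"ry":0,"rz":0}]' 0
python3 -m inch '[{"dx":0,"dy":0,"dz":0,"rx":0,"ry":0,"rz":0},{"dx":0,"dy":0,"dz":0,"rx":0,"ry":0,"rz":0},{"dx":0,"dy":0,"dz":0,"rx":0,"ry":0,"rz":0},{"dx":0,"dy":0,"dz":0,"rx":0,"ry":0,"rz":0},{"dx":0,"dy":0,"dz":0,"rx":0,"ry":0,"rz":0}]' -1
```

```text
time: 5.45
tool_pos: [0.5803, -0.2042, 0.0352]
tool_rot: [-0.002, 1.0, 0.017, -0.003]
contact_force: [-0.5, -0.6, 0.3]
gripper_width: 0.495
grasp_force: 0.0
time: 5.95
tool_pos: [0.5842, -0.2071, 0.0409]
tool_rot: [0.001, 1.0, 0.016, 0.002]
contact_force: [-1.0, 0.8, 5.8]
gripper_width: 0.158
grasp_force: 61.5
```

```bash
python3 -m inch '[{"dx":0,"dy":0.01,"dz":0,"rx":0,"ry":0,"rz":0},{"dx":0,"dy":0.02,"dz":0,"rx":0,"ry":0,"rz":0},{"dx":0,"dy":0.031,"dz":0,"rx":0,"ry":0,"rz":0},{"dx":0,"dy":0.031,"dz":0,"rx":0,"ry":0,"rz":0},{"dx":0,"dy":0.031,"dz":0,"rx":0,"ry":0,"rz":0}]'
python3 -m inch '[{"dx":0,"dy":0,"dz":0,"rx":0,"ry":0,"rz":0},{"dx":0,"dy":0,"dz":0,"rx":0,"ry":0,"rz":0},{"dx":0,"dy":0,"dz":0,"rx":0,"ry":0,"rz":0},{"dx":0,"dy":0,"dz":-0.02,"rx":0,"ry":0,"rz":0},{"dx":0,"dy":0,"dz":-0.08,"rx":0,"ry":0,"rz":0}]' 0
python3 -m inch '[{"dx":0,"dy":0,"dz":-0.12,"rx":0,"ry":0,"rz":0},{"dx":0,"dy":-0.06,"dz":-0.18,"rx":0,"ry":0,"rz":0},{"dx":0,"dy":-0.12,"dz":-0.2,"rx":0,"ry":0,"rz":0},{"dx":0,"dy":-0.18,"dz":-0.2,"rx":0,"ry":0,"rz":0},{"dx":0,"dy":-0.24,"dz":-0.2,"rx":0,"ry":0,"rz":0}]' 1
python3 - <<'E'
from h import *
go([.53,.2,.28],0)
E
```

```text
time: 6.45
tool_pos: [0.585, -0.2316, 0.0409]
tool_rot: [0.0, 1.0, 0.016, 0.002]
contact_force: [0.6, 0.7, 6.4]
gripper_width: 0.154
grasp_force: 61.5
time: 6.95
tool_pos: [0.5789, -0.2292, 0.097]
tool_rot: [-0.003, 1.0, 0.016, -0.006]
contact_force: [-0.4, 0.4, -0.9]
gripper_width: 0.503
grasp_force: 0.0
time: 7.45
tool_pos: [0.5789, -0.0748, 0.2606]
tool_rot: [0.001, 1.0, 0.015, 0.003]
contact_force: [0.2, 0.8, -0.3]
gripper_width: 0.993
grasp_force: 0.0
shift [-0.0507 -0.3451 -0.0252] turn [ 0.0013 -0.0037  0.0199] t 7.45
```

```bash
python3 -m inch '[{"dx":-0.05,"dy":-0.32,"dz":-0.025,"rx":0,"ry":0,"rz":0},{"dx":-0.05,"dy":-0.32,"dz":-0.025,"rx":0,"ry":0,"rz":0},{"dx":-0.05,"dy":-0.32,"dz":-0.025,"rx":0,"ry":0,"rz":0},{"dx":-0.05,"dy":-0.32,"dz":-0.025,"rx":0,"ry":0,"rz":0},{"dx":-0.05,"dy":-0.32,"dz":-0.025,"rx":0,"ry":0,"rz":0}]' 1
python3 -m inch '[{"dx":0,"dy":-0.02,"dz":0,"rx":0,"ry":0,"rz":0},{"dx":0,"dy":-0.02,"dz":0,"rx":0,"ry":0,"rz":0},{"dx":0,"dy":-0.02,"dz":0,"rx":0,"ry":0,"rz":0}]' 1
python3 - <<'E'
from h import *
i=optics.camera_info("wrist"); im=optics.grab_frame("wrist"); save(im,"w5.png"); np.save("w5.npy",im); np.save("w5c.npy",i,allow_pickle=True)
H,S,V=[cv2.cvtColor(im,cv2.COLOR_RGB2HSV).astype(int)[...,k] for k in range(3)]
red=((H<8)|(H>172))&(S>130); red[330:]=0;red[:,:130]=0;red[:,520:]=0
n,l,s,_=cv2.connectedComponentsWithStats(red.astype(np.uint8)); print(s[1:][s[1:,4]>200])
w=ray(0,cv2.convexHull(np.argwhere(red)[:,::-1].astype(np.int32))[:,0],.03,i)[:,:2]; print(cv2.minAreaRect((w*1000).astype(np.float32)))
E
```

```text
time: 7.95
tool_pos: [0.5311, 0.1712, 0.2765]
tool_rot: [0.0, 1.0, 0.016, 0.001]
contact_force: [0.7, 0.7, -0.3]
gripper_width: 1.0
grasp_force: 0.0
time: 8.25
tool_pos: [0.5315, 0.1849, 0.2755]
tool_rot: [0.001, 1.0, 0.016, -0.0]
contact_force: [0.6, 0.6, -0.9]
gripper_width: 0.998
grasp_force: 0.0
[[ 238   74  151  182 8823]]
((571.5249633789062, 130.64414978027344), (300.4081115722656, 188.67784118652344), 88.8297119140625)
```

View pics/w5.png

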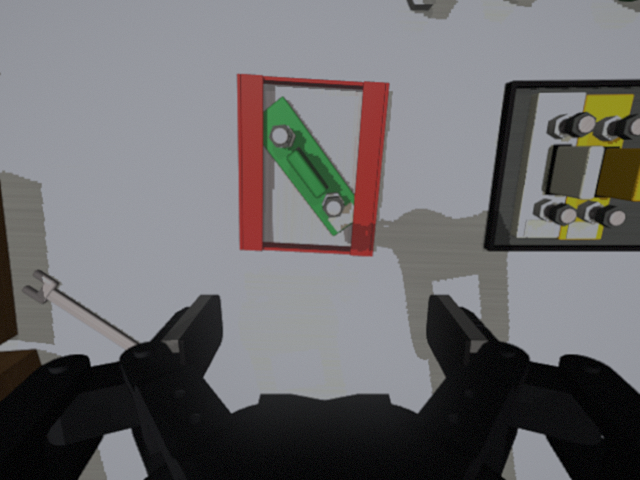

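```bash
python3 - <<'E'
from h import *
im=np.load("w5.npy"); i=np.load("w5c.npy",allow_pickle=True).item()
save(cv2.resize(im[60:265,225:395],None,fx=3.5,fy=2.9,interpolation=cv2.INTER_CUBIC),"w5z.png")
c=ray(0,[[238,74],[388,83],[372,255],[240,250]],.032,i)[:,:2]; print(c.round(4),c.mean(0))
for z in (.064,.08): 
    b=ray(0,[[283,135],[335,205]],z,i)[:,:2]; d=b[0]-b[1]; print(z,b.mean(0),np.hypot(*d),np.degrees(np.arctan2(d[1],d[0])))
E
```

```text
[[0.6685 0.2774]
 [0.6652 0.1228]
 [0.4783 0.1262]
 [0.4796 0.282 ]] [0.57289856 0.20207682]
0.064 [0.57572536 0.20064832] 0.08680684733777365 38.570857341737636
0.08 [0.5768164  0.20004003] 0.08288109978087035 38.57085734173764
```

View pics/w5z.png

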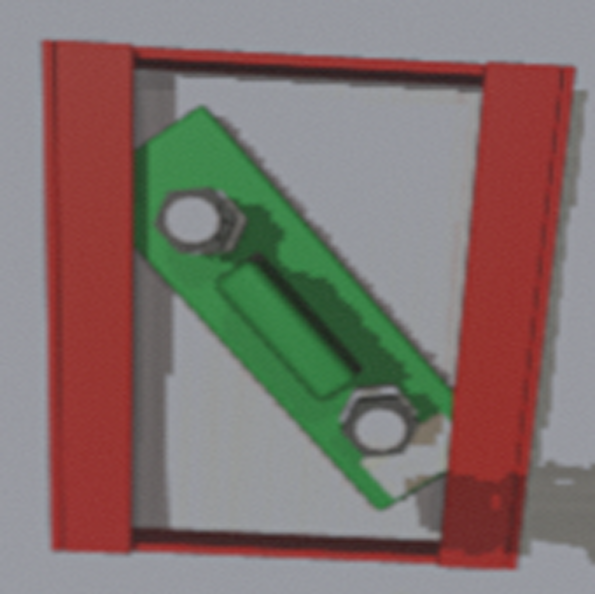

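```bash
python3 - <<'E'
from h import *
i=np.load("w5c.npy",allow_pickle=True).item()
z=lambda p:np.array(p)/[3.5,2.9]+[225,60]
b=ray(0,z([[192,220],[380,425]]),.064,i)[:,:2];print(b.mean(0),b[0]-b[1])
s=ray(0,z([[220,280],[258,255],[358,372],[322,398]]),.084,i)[:,:2]; print(s.round(4),s.mean(0)); r=cv2.minAreaRect((s*1000).astype(np.float32));print(r)
e=ray(0,z([[205,106],[455,390]]),.02,i)[:,:2]; d=e[0]-e[1]; print(np.degrees(np.arctan2(d[1],d[0])))
e=ray(0,z([[135,250],[380,510]]),.02,i)[:,:2]; d=e[0]-e[1]; print(np.degrees(np.arctan2(d[1],d[0])))
go([.575,.201,.14],38.5)
E
```

```text
[0.5744288  0.20291105] [0.06863275 0.05579835]
[[0.5898 0.2209]
 [0.598  0.2107]
 [0.5612 0.1825]
 [0.5522 0.1923]] [0.5752879  0.20157234]
((575.0784301757812, 201.46536254882812), (47.606529235839844, 13.233098030090332), 37.4090461730957)
38.911720502383034
39.190477396654366
shift [ 0.0549 -0.0192  0.1692] turn [ 5.000e-04  4.000e-04 -4.276e-01] t 8.3
```

```bash
python3 -m inch '[{"dx":0.055,"dy":-0.02,"dz":0.02,"rx":0,"ry":0,"rz":-0.43},{"dx":0.055,"dy":-0.02,"dz":0.08,"rx":0,"ry":0,"rz":-0.43},{"dx":0.055,"dy":-0.02,"dz":0.14,"rx":0,"ry":0,"rz":-0.43},{"dx":0.055,"dy":-0.02,"dz":0.169,"rx":0,"ry":0,"rz":-0.43},{"dx":0.055,"dy":-0.02,"dz":0.169,"rx":0,"ry":0,"rz":-0.43}]' 0.2
python3 -m inch '[{"dx":0,"dy":0,"dz":0,"rx":0,"ry":0,"rz":0},{"dx":0,"dy":0,"dz":0,"rx":0,"ry":0,"rz":0}]' 0.2
python3 - <<'E'
from h import *
go([.575,.2015,.036],38.8)
E
```

```text
time: 8.8
tool_pos: [0.5718, 0.2001, 0.1336]
tool_rot: [-0.0, 0.943, 0.332, -0.006]
contact_force: [-0.4, 0.1, 0.9]
gripper_width: 0.601
grasp_force: 0.0
time: 9.0
tool_pos: [0.5757, 0.2018, 0.1409]
tool_rot: [0.0, 0.944, 0.331, 0.0]
contact_force: [-0.4, 0.2, 0.6]
gripper_width: 0.599
grasp_force: 0.0
shift [-0.0011 -0.0004  0.1311] turn [ 0.0005 -0.0005 -0.0023] t 9.0
```

```bash
python3 -m inch '[{"dx":0,"dy":0,"dz":0.06,"rx":0,"ry":0,"rz":0},{"dx":0,"dy":0,"dz":0.1,"rx":0,"ry":0,"rz":0},{"dx":0,"dy":0,"dz":0.124,"rx":0,"ry":0,"rz":0},{"dx":0,"dy":0,"dz":0.124,"rx":0,"ry":0,"rz":0},{"dx":0,"dy":0,"dz":0.124,"rx":0,"ry":0,"rz":0}]' 0.2
python3 -m inch '[{"dx":0,"dy":0,"dz":0,"rx":0,"ry":0,"rz":0},{"dx":0,"dy":0,"dz":0,"rx":0,"ry":0,"rz":0},{"dx":0,"dy":0,"dz":0,"rx":0,"ry":0,"rz":0},{"dx":0,"dy":0,"dz":0,"rx":0,"ry":0,"rz":0},{"dx":0,"dy":0,"dz":0,"rx":0,"ry":0,"rz":0}]' -1
python3 - <<'E'
from h import *
print(state()["ft_torque"]);go([.573,.202,.042],-1.2)
E
```

```text
time: 9.5
tool_pos: [0.5759, 0.2029, 0.0424]
tool_rot: [0.0, 0.943, 0.332, 0.001]
contact_force: [-0.6, 0.1, 1.0]
gripper_width: 0.598
grasp_force: 0.0
time: 10.0
tool_pos: [0.576, 0.2035, 0.043]
tool_rot: [0.0, 0.943, 0.332, 0.001]
contact_force: [-2.1, -0.3, 6.9]
gripper_width: 0.153
grasp_force: 60.7
[-0.00100431  0.12249391 -0.01491729]
shift [-0.0042 -0.0009  0.0012] turn [ 1.000e-04 -1.900e-03  4.653e-01] t 10.0
```

```bash
python3 -m inch '[{"dx":-0.001,"dy":0,"dz":0,"rx":0,"ry":0,"rz":0.05},{"dx":-0.002,"dy":0,"dz":0,"rx":0,"ry":0,"rz":0.1},{"dx":-0.003,"dy":0,"dz":0,"rx":0,"ry":0,"rz":0.15},{"dx":-0.004,"dy":-0.001,"dz":0,"rx":0,"ry":0,"rz":0.2},{"dx":-0.004,"dy":-0.001,"dz":0,"rx":0,"ry":0,"rz":0.25}]' -1
python3 - <<'E'
from h import *
print(state()["ft_torque"]);go([.573,.202,.042],-1.2)
E
```

```text
time: 10.5
tool_pos: [0.5736, 0.2016, 0.0429]
tool_rot: [0.001, 0.989, 0.149, 0.002]
contact_force: [2.3, -0.4, 4.2]
gripper_width: 0.158
grasp_force: 60.5
[-0.28632667 -0.16336107  0.20292375]
shift [-0.0006 -0.0007  0.0011] turn [ 0.0007 -0.0027  0.2137] t 10.5
```

```bash
python3 -m inch '[{"dx":0,"dy":0,"dz":0,"rx":0,"ry":0,"rz":0.05},{"dx":0,"dy":0,"dz":0,"rx":0,"ry":0,"rz":0.1},{"dx":0,"dy":0,"dz":0,"rx":0,"ry":0,"rz":0.15},{"dx":0,"dy":0,"dz":0,"rx":0,"ry":0,"rz":0.205},{"dx":0,"dy":0,"dz":0,"rx":0,"ry":0,"rz":0.205}]' -1
python3 -m inch '[{"dx":0,"dy":0,"dz":0,"rx":0,"ry":0,"rz":0},{"dx":0,"dy":0,"dz":0,"rx":0,"ry":0,"rz":0},{"dx":0,"dy":0,"dz":0,"rx":0,"ry":0,"rz":0}]' -1
python3 - <<'E'
from h import *
im=optics.grab_frame("top"); save(cv2.resize(im[215:330,170:275],None,fx=4,fy=4),"t2.png")
print(state()["ft_torque"]);go([.573,.202,.042],-1.2)
E
```

```text
time: 11.0
tool_pos: [0.5735, 0.2016, 0.0429]
tool_rot: [0.0, 1.0, -0.003, 0.002]
contact_force: [0.9, -1.0, 6.3]
gripper_width: 0.157
grasp_force: 60.8
time: 11.3
tool_pos: [0.5735, 0.2016, 0.043]
tool_rot: [0.0, 1.0, -0.002, 0.002]
contact_force: [1.4, -0.4, 5.0]
gripper_width: 0.158
grasp_force: 60.8
[-0.44489895 -0.08403813 -0.11705502]
shift [-0.0007 -0.0005  0.0012] turn [ 0.0001 -0.0024  0.011 ] t 11.35
```

View pics/t2.png

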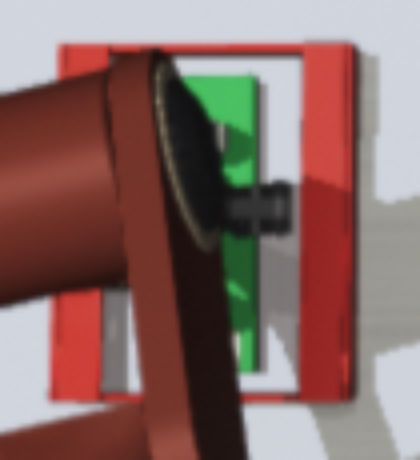

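```bash
python3 -m inch '[{"dx":0,"dy":0,"dz":-0.02,"rx":0,"ry":0,"rz":0},{"dx":0,"dy":0,"dz":-0.05,"rx":0,"ry":0,"rz":0},{"dx":0,"dy":0,"dz":-0.09,"rx":0,"ry":0,"rz":0},{"dx":0,"dy":0,"dz":-0.14,"rx":0,"ry":0,"rz":0},{"dx":0,"dy":0,"dz":-0.2,"rx":0,"ry":0,"rz":0}]' -1
python3 -m inch '[{"dx":0,"dy":0,"dz":-0.02,"rx":0,"ry":0,"rz":0},{"dx":0,"dy":0,"dz":-0.02,"rx":0,"ry":0,"rz":0}]' -1
python3 - <<'E'
from h import *
go([.58,-.175,.23],2)
E
```

```text
time: 11.85
tool_pos: [0.5694, 0.2013, 0.1995]
tool_rot: [0.001, 1.0, -0.002, -0.003]
contact_force: [0.9, 0.3, -3.3]
gripper_width: 0.156
grasp_force: 59.2
time: 12.05
tool_pos: [0.5732, 0.2021, 0.2203]
tool_rot: [-0.001, 1.0, -0.003, 0.003]
contact_force: [-0.5, 0.3, -4.4]
gripper_width: 0.157
grasp_force: 59.6
shift [ 0.0109  0.4713 -0.0127] turn [-0.0009 -0.0038 -0.0267] t 12.05
```

```bash
python3 -m inch '[{"dx":0.002,"dy":0.03,"dz":0,"rx":0,"ry":0,"rz":-0.01},{"dx":0.004,"dy":0.085,"dz":0,"rx":0,"ry":0,"rz":-0.027},{"dx":0.007,"dy":0.14,"dz":0,"rx":0,"ry":0,"rz":-0.027},{"dx":0.009,"dy":0.195,"dz":0,"rx":0,"ry":0,"rz":-0.027},{"dx":0.01,"dy":0.25,"dz":0,"rx":0,"ry":0,"rz":-0.027}]' -1
python3 -m inch '[{"dx":0.002,"dy":0.055,"dz":0,"rx":0,"ry":0,"rz":0},{"dx":0.002,"dy":0.11,"dz":0,"rx":0,"ry":0,"rz":0},{"dx":0.002,"dy":0.16,"dz":0,"rx":0,"ry":0,"rz":0},{"dx":0.002,"dy":0.2,"dz":0,"rx":0,"ry":0,"rz":0},{"dx":0.002,"dy":0.22,"dz":0,"rx":0,"ry":0,"rz":0}]' -1
python3 -m inch '[{"dx":0,"dy":0,"dz":0,"rx":0,"ry":0,"rz":0},{"dx":0,"dy":0,"dz":0,"rx":0,"ry":0,"rz":0},{"dx":0,"dy":0,"dz":0,"rx":0,"ry":0,"rz":0}]' -1
python3 - <<'E'
from h import *
save(optics.grab_frame("wrist"),"w6.png")
go([.583,-.1746,.15],2)
E
```

```text
time: 12.55
tool_pos: [0.5764, 0.0004, 0.2123]
tool_rot: [-0.001, 1.0, 0.018, -0.003]
contact_force: [0.2, -1.0, -3.7]
gripper_width: 0.158
grasp_force: 59.7
time: 13.05
tool_pos: [0.5843, -0.176, 0.2123]
tool_rot: [-0.001, 1.0, 0.016, -0.003]
contact_force: [-0.0, 0.6, -4.8]
gripper_width: 0.154
grasp_force: 59.8
time: 13.35
tool_pos: [0.5861, -0.1726, 0.2159]
tool_rot: [-0.001, 1.0, 0.018, -0.001]
contact_force: [-0.2, -0.2, -3.5]
gripper_width: 0.159
grasp_force: 59.8
shift [-0.0042  0.0024  0.083 ] turn [-0.0006  0.0006  0.0011] t 13.4
```

View pics/w6.png

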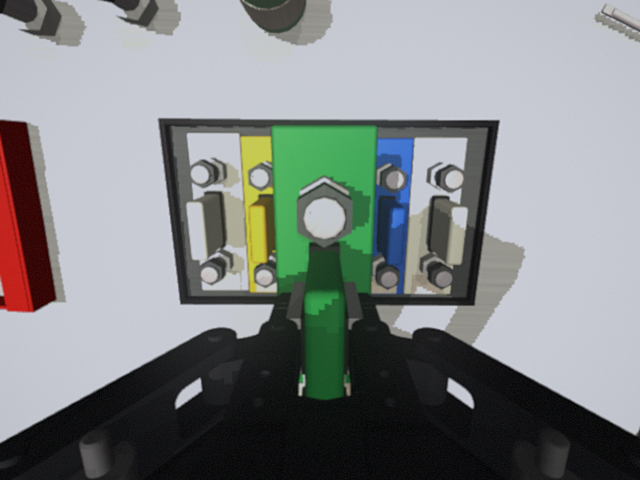

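```bash
python3 -m inch '[{"dx":-0.003,"dy":0.002,"dz":0.03,"rx":0,"ry":0,"rz":0},{"dx":-0.003,"dy":0.002,"dz":0.07,"rx":0,"ry":0,"rz":0},{"dx":-0.003,"dy":0.002,"dz":0.09,"rx":0,"ry":0,"rz":0},{"dx":-0.003,"dy":0.002,"dz":0.1,"rx":0,"ry":0,"rz":0},{"dx":-0.003,"dy":0.002,"dz":0.1,"rx":0,"ry":0,"rz":0}]' -1
python3 -m inch '[{"dx":0,"dy":0,"dz":0,"rx":0,"ry":0,"rz":0},{"dx":0,"dy":0,"dz":0,"rx":0,"ry":0,"rz":0},{"dx":0,"dy":0,"dz":0,"rx":0,"ry":0,"rz":0}]' -1
python3 - <<'E'
from h import *
go([.583,-.1746,.06],2)
E
```

```text
time: 13.9
tool_pos: [0.5836, -0.1751, 0.1359]
tool_rot: [-0.0, 1.0, 0.018, -0.001]
contact_force: [-0.1, -0.3, -4.4]
gripper_width: 0.151
grasp_force: 59.7
time: 14.2
tool_pos: [0.585, -0.1762, 0.1387]
tool_rot: [0.001, 1.0, 0.017, 0.001]
contact_force: [-0.2, -0.1, -3.5]
gripper_width: 0.155
grasp_force: 59.7
shift [-0.0027 -0.0022  0.0984] turn [ 0.0008 -0.0016 -0.0001] t 14.2
```

```bash
python3 -m inch '[{"dx":-0.002,"dy":-0.002,"dz":0.02,"rx":0,"ry":0,"rz":0},{"dx":-0.002,"dy":-0.002,"dz":0.045,"rx":0,"ry":0,"rz":0},{"dx":-0.002,"dy":-0.002,"dz":0.07,"rx":0,"ry":0,"rz":0},{"dx":-0.002,"dy":-0.002,"dz":0.09,"rx":0,"ry":0,"rz":0},{"dx":-0.002,"dy":-0.002,"dz":0.098,"rx":0,"ry":0,"rz":0}]' -1
python3 -m inch '[{"dx":0,"dy":0,"dz":0,"rx":0,"ry":0,"rz":0},{"dx":0,"dy":0,"dz":0.003,"rx":0,"ry":0,"rz":0},{"dx":0,"dy":0,"dz":0.006,"rx":0,"ry":0,"rz":0},{"dx":0,"dy":0,"dz":0.01,"rx":0,"ry":0,"rz":0}]' -1
python3 - <<'E'
from h import *
go([.583,-.1746,.045],2)
E
```

```text
time: 14.7
tool_pos: [0.5807, -0.1735, 0.0556]
tool_rot: [-0.001, 1.0, 0.017, -0.002]
contact_force: [0.0, -0.2, -4.0]
gripper_width: 0.159
grasp_force: 59.8
time: 15.1
tool_pos: [0.5833, -0.1746, 0.0517]
tool_rot: [0.0, 1.0, 0.017, 0.001]
contact_force: [-0.1, -0.1, -3.7]
gripper_width: 0.153
grasp_force: 59.8
shift [-0.0004 -0.0001  0.0084] turn [ 0.0006 -0.0014 -0.0001] t 15.1
```

```bash
python3 -m inch '[{"dx":0,"dy":0,"dz":0.003,"rx":0,"ry":0,"rz":0},{"dx":0,"dy":0,"dz":0.006,"rx":0,"ry":0,"rz":0},{"dx":0,"dy":0,"dz":0.008,"rx":0,"ry":0,"rz":0},{"dx":0,"dy":0,"dz":0.009,"rx":0,"ry":0,"rz":0},{"dx":0,"dy":0,"dz":0.009,"rx":0,"ry":0,"rz":0}]' -1
```

```text
time: 15.6
tool_pos: [0.5831, -0.1745, 0.045]
tool_rot: [0.0, 1.0, 0.017, 0.001]
contact_force: [-3.5, 1.8, 5.8]
gripper_width: 0.156
grasp_force: 61.0
```

```bash
python3 -m inch '[{"dx":0,"dy":0,"dz":0,"rx":0,"ry":0,"rz":0},{"dx":0,"dy":0,"dz":0,"rx":0,"ry":0,"rz":0},{"dx":0,"dy":0,"dz":0,"rx":0,"ry":0,"rz":0},{"dx":0,"dy":0,"dz":-0.02,"rx":0,"ry":0,"rz":0},{"dx":0,"dy":0,"dz":-0.07,"rx":0,"ry":0,"rz":0}]' 0
python3 -m inch '[{"dx":0,"dy":0,"dz":-0.05,"rx":0,"ry":0,"rz":0},{"dx":-0.05,"dy":0,"dz":-0.1,"rx":0,"ry":0,"rz":0},{"dx":-0.06,"dy":0,"dz":-0.16,"rx":0,"ry":0,"rz":0},{"dx":-0.06,"dy":0,"dz":-0.2,"rx":0,"ry":0,"rz":0},{"dx":-0.06,"dy":0,"dz":-0.2,"rx":0,"ry":0,"rz":0}]' 0
python3 -m inch '[{"dx":0,"dy":0,"dz":0,"rx":0,"ry":0,"rz":0},{"dx":0,"dy":0,"dz":0,"rx":0,"ry":0,"rz":0},{"dx":0,"dy":0,"dz":0,"rx":0,"ry":0,"rz":0}]' 0
python3 - <<'E'
from h import *
im,i=row(); save(im,"w7.png")
E
```

```text
time: 16.1
tool_pos: [0.5795, -0.1731, 0.0962]
tool_rot: [-0.002, 1.0, 0.017, -0.004]
contact_force: [0.4, 0.1, 0.8]
gripper_width: 0.496
grasp_force: 0.0
time: 16.6
tool_pos: [0.5371, -0.1774, 0.2689]
tool_rot: [0.003, 1.0, 0.017, 0.007]
contact_force: [0.4, -0.0, 0.8]
gripper_width: 0.499
grasp_force: 0.0
time: 16.9
tool_pos: [0.5338, -0.1756, 0.2575]
tool_rot: [-0.001, 1.0, 0.017, -0.001]
contact_force: [0.6, -0.1, -0.3]
gripper_width: 0.498
grasp_force: 0.0
Y [[[0.6473, -0.0909], [0.6492, -0.141]], [[0.5168, -0.0951], [0.5187, -0.1458]]]
B [[[0.6514, -0.2033], [0.653, -0.2533]], [[0.5209, -0.2078], [0.5226, -0.2574]]]
G [[[0.6495, -0.1481], [0.6512, -0.1972]], [[0.5189, -0.1526], [0.5206, -0.2011]]]
```

View pics/w7.png

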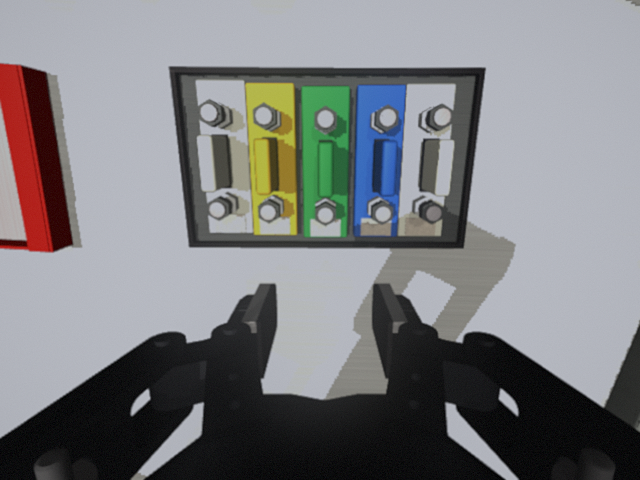

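The picture shows all five carriers flat and in line. Green (column 326) sits between yellow (271) and blue (381), with gaps of about 7 mm on each side, and the gripper is clear.

```bash
python3 -c "
from plant import ticket
print(ticket.job_done())"
```

```text
the job is handed in; nothing more can be done
None
```

The job is handed in at about 17 s of the 61 s allowed: the green carrier was swung straight in the tray, lifted out and set down between yellow and blue with gaps of about 7 mm each side. In the last picture all five carriers lay flat and in line with the gripper clear; the hand-in gave no verdict.

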